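# Feel the rim of a prism mould for stuck mortar

### The job

Before the prism mould on the spring-mounted table is used, feel its rim for stuck mortar: with the closed fingertips, gently touch the top edge of the blue wall at the end away from the yellow end plate, feel along the whole blue edge to the corner, then on along the whole top edge of the yellow end plate to its other end, and finally lift the fingers clear. Use a light touch from above (the table's springs will give a little); do not press hard, reach into the mould, or pinch or lift anything. The mould stays in its place, the pen in the mould and everything else on the bench stay where they are.

Things in the scene. Friction and masses are not known exactly. Their poses are not given: they have to be found in the camera images.
- prism_mould: Loose steel mould, three open bays, 180 x 152 x 48 mm, 0.8 kg, flat on the spring plate between 5 mm lips (1.5 mm play), at any yaw. Origin: centre of its underside; x along its length, z up. Walls (one blue, the others bare steel, along x at y = +-24, +-72 mm) and end plates (yellow at +x, bare steel at -x) share one flat rim at z = +48 mm; the bays between are 40 mm deep and wide.
- stroke_start (a point): point on top of the blue long wall near its free end (away from the yellow plate), at x = -74, y = +72, z = +48 mm of the mould. The blue wall is 8 mm thick, its centre line at y = +72, from x = -80 to +80 mm
- stroke_corner (a point): point on the rim where the blue wall meets the yellow end plate, at x = +85, y = +72, z = +48 mm of the mould
- stroke_end (a point): point on top of the yellow end plate near its other end, at x = +85, y = -68, z = +48 mm of the mould. The plate is 10 mm thick, its centre line at x = +85, from y = -76 to +76 mm; two black screw knobs stick out 20 mm from its outer face, 12 mm below the rim
- shaker: grey foot of the small vibrating table under the mould (switched off), 180 x 150 mm, fixed to the worktop; origin centre of its underside, at the worktop. It carries a dark steel plate, 193 x 165 mm, on four springs; the mould's underside stands 52 mm above the worktop, the rim 100 mm.
- shaker_plate (a joint): how far the spring plate, with the mould on it, is pressed down, m: 0 at rest (up against its stop), 0.008 bottomed. It starts to give at 1 to 4 N and then takes about 1 N more per mm (stiffness 1000 N/m), 9 to 12 N to bottom, so 2 to 5 mm is a light touch.
- marker_pen: white marker pen with a black cap, 135 mm long, 17 mm thick, lying loose along the middle bay, well below the rim; stays there
- mixing_bowl: light bowl, 125 mm wide, 55 high; a bystander, origin at its underside
- tapping_mallet: small wooden mallet lying down, 125 mm long; a bystander, origin at its underside
- crucible_1: white crucible, 44 mm wide, 37 high; a bystander, origin at its underside
- crucible_2: white crucible, 44 mm wide, 37 high; a bystander, origin at its underside
- sample_tin_c: round lidded sample tin, 70 mm wide, 30 high; a bystander, origin at its underside
- stopwatch: black stopwatch lying flat, 71x60x19 mm; a bystander, origin at its underside
- soundness_mould_3: small brass split ring with two long needles, 180 mm long, lying down; a bystander, origin at its underside

How it is judged:
By the outcome, as a careful person would: the job done as asked, in the order asked, and still so for the second after the job is handed in, with the robot touching nothing.
It also fails if it takes over 54 s, if anything falls off the work surface, if the arm or the gripper's body presses on something with over 40 N, if the wrist force passes 120 N, or if a joint passes its speed limit or range.

### The arm

A 6-joint arm with a two-finger parallel gripper is mounted at the origin on a cart in front of the work surface, level with it; the furniture and walls round the work are solid. World frame = base frame: x ahead of the robot, y to its left, z up, the work surface at z = 0. Lengths are in mm, angles in rad, forces in N, time in s.
With the tool pointing down it reaches from about 350 to 775 mm from the base axis. Payload 7.3 kg.
Tool frame: the origin (TCP) lies on the front face of the gripper's body, between the roots of the fingers; the fingertips stand 66 mm ahead of it and the grasp point (between the pads) lies 47 mm ahead of it (bot.tip_extent is the distance from the TCP to the fingertips, in mm); z points along the fingers, y is the line along which they close (so a half turn about z gives the same grasp; the last joint's range is limited). The gripper opens to 92 mm and grips with 3 to 60 N. Pads are 19 mm wide; open, the fingers measure 130 mm over their backs; the gripper's body (75 mm by 190 mm) begins 47 mm behind the grasp point.
Start: joints at [1.138, 0.342, 1.524, -0, 1.275, -0.146], TCP at [148.497, 503.575, 292.241] pointing down, gripper open.
Joint ranges: [-2.53, 2.53], [-0.77, 2.02], [0.04, 2.7], [-1, 4.14], [0.28, 2.66], [-3.11, 3.11]. Speed limits (rad/s): [2.57, 2.57, 3.14, 3.14, 3.14, 3.14].

### API

Orientations are given as [roll, pitch, yaw] about the fixed x, y, z axes, in that order (R = Rz(yaw) Ry(pitch) Rx(roll)).
In Python, from plant import readout, viewer, order, bot gives the robot as it stands.
- The arm moves only by the shell command python3 -m creep 'ROWS'. ROWS is text: rows parted by semicolons, each of 7 numbers parted by spaces: the shift along the world's x, y, z in m, then the turn, a rotation vector about the world's x, y, z in rad, then the opening in per cent of the stroke, from 0 (shut) to 100 (fully open). A call has 1 to 8 rows; each row shifts and turns the commanded pose from where the row before left it; what a row does not reach is not made up. A row lasts 1/12 s, in which the tool goes at most 41.7 mm and 7.16 degrees, less where a joint would pass 70% of its speed; a pose out of reach is approached as far as the arm can. A call is refused whole if a number of a shift passes 0.0417 or a number of a turn 0.125, either way. A call with a gripper value outside its range is refused whole. The fingers move at their own pace and stop on an object; the grip force is fixed at half the most. Time passes only in rows, so rows that do not move let the fingers close. It gives the time, the measured TCP pose, the force, the opening and the grip force at its end, in the units of the state.
- readout.get_obs(): the state, without advancing time (a new reading comes with each control period).
- viewer.capture(name): name is "scene" or "top" or "wrist"; returns the picture (400x640x3 uint8, red, green, blue); there is no depth.
- viewer.camera_info(name): a dict with "fx", "fy", "cx", "cy" (pixels), "origin" and "rotation" of the camera in the world. Camera axes: x right, y up, looking along -z (the intrinsics and any distortion apply to the point x, -y, -z); pixel columns grow to the right and rows downward; lengths in mm; the calibration is good to about 2 mm. A picture is of the moment at which its call begins: read the wrist's pose just before it. camera_info takes no time and is no camera call; for the wrist camera it gives the pose at the moment of the call.
- order.close_job(): hands the job in; it is judged then, once.
The state is a dict: "time": time; "joint_positions": joint angles; "dq": joint speeds; "tau": joint torques, N m; "tool_pos": TCP position; "tcp_rot": TCP orientation; "contact_force": force on the tool from outside, world axes, zero at the start; "moment": the same for the moment, N m; "grip_width": finger opening in mm; "finger_force": force on a finger pad.
Only numpy, scipy, OpenCV 4.12 (cv2) and the standard library are available. Lean on these libraries where they do the work, as an engineer would, in place of code of your own. Each camera call takes 0.05 s, during which the arm holds its last target. There are 200 camera calls.

## Working session

There is one attempt and no reset: what is moved stays moved. The work goes in short steps, Python scripts to look and compute and a shell command to move; the robot and the scene stay as the last step left them, time stands still between calls to the robot, and variables do not carry over. Pictures are saved under pics/ and viewed, at most 10 in all, crops included, and the job is handed in when it is done.

```bash
mkdir -p pics; ls
python3 - <<'E'
from plant import readout, viewer, order, bot
import cv2
o=readout.get_obs(); print({k:o[k] for k in("time","tool_pos","tcp_rot","contact_force","grip_width")}, bot.tip_extent)
for n in("scene","top"):
    im=viewer.capture(n); cv2.imwrite(f"pics/{n}0.png",im[...,::-1]); print(viewer.camera_info(n))
E
```

```text
pics
{'time': 0.0, 'tool_pos': array([148.35889137, 503.26509703, 291.52665848]), 'tcp_rot': array([-3.13999779e+00, -2.26702361e-04,  2.85479822e+00]), 'contact_force': array([-0.57493365, -0.11846197,  0.5105033 ]), 'grip_width': 92.0385873904546} 65.5
{'fx': 415.8386195130821, 'fy': 415.8386195130821, 'cx': 318.9065366759789, 'cy': 199.7639865159777, 'origin': array([ 125.39189457, -833.98107533,  785.51890797]), 'rotation': array([ 0.95419966,  0.00449997, -0.47547607])}
{'fx': 500.63243738769813, 'fy': 500.63243738769813, 'cx': 323.6635480897048, 'cy': 193.97428664073894, 'origin': array([ 524.43488906,   78.67535979, 1513.60597505]), 'rotation': array([ 0.03934147, -0.01862677, -1.54658679])}
```

View pics/top0.png

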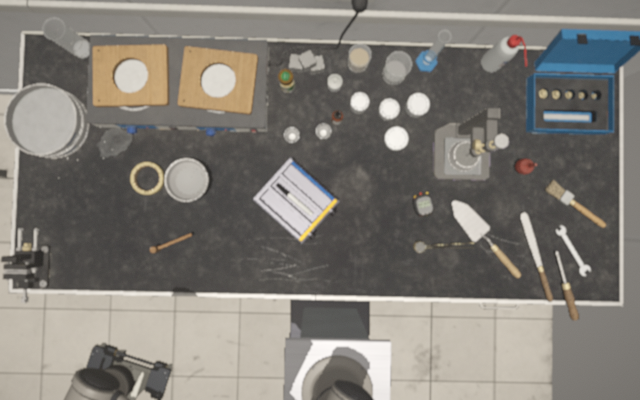

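View pics/scene0.png

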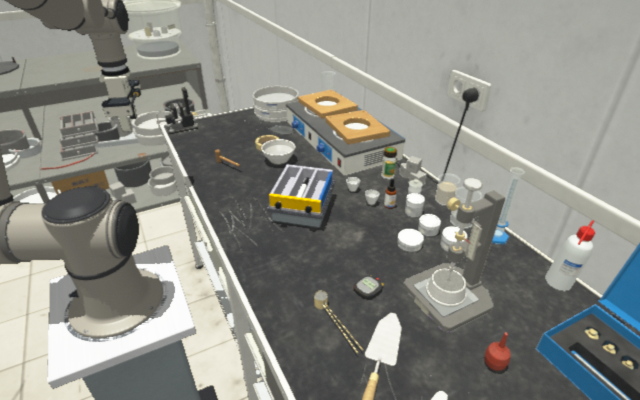

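```bash
cat > h.py <<'E'
import numpy as np, cv2
from scipy.spatial.transform import Rotation as R
from plant import readout, viewer, order, bot
def cast(ci,uv,z):
    uv=np.atleast_2d(uv).astype(float)
    d=np.c_[(uv[:,0]-ci["cx"])/ci["fx"],-(uv[:,1]-ci["cy"])/ci["fy"],-np.ones(len(uv))]
    d=d@R.from_euler("xyz",ci["rotation"]).as_matrix().T
    o=np.array(ci["origin"]); return (o+d*((z-o[2])/d[:,2])[:,None])[:,:2]
def masks(im):
    h=cv2.cvtColor(im,cv2.COLOR_RGB2HSV)
    return {"blue":cv2.inRange(h,(100,110,60),(125,255,255)),"yellow":cv2.inRange(h,(18,120,100),(32,255,255))}
def big(m,near=None):
    n,l,s,c=cv2.connectedComponentsWithStats(m)
    k=[i for i in range(1,n) if s[i,4]>15 and (near is None or np.hypot(*(c[i]-near))<60)]
    i=max(k,key=lambda i:s[i,4]); return l==i,s[i],c[i]
E
python3 - <<'E'
from h import *
ci=viewer.camera_info("top"); im=cv2.imread("pics/top0.png")[...,::-1]
for k,m in masks(np.ascontiguousarray(im)).items():
    b,s,c=big(m,(315,200)); p=cast(ci,np.argwhere(b)[:,::-1],100)
    (ce,wh,a)=cv2.minAreaRect(p.astype(np.float32)); print(k,s,c,ce,wh,a)
o=readout.get_obs(); w=viewer.camera_info("wrist")
Rt=R.from_euler("xyz",o["tcp_rot"])
print("cam in tool",Rt.inv().apply(np.array(w["origin"])-o["tool_pos"]),(Rt.inv()*R.from_euler("xyz",w["rotation"])).as_matrix().round(3), w["fx"],w["cx"],w["cy"])
print(o["joint_positions"])
E
```

```text
blue [292 162  41  37 142] [312.43661972 179.96478873] (619.5626831054688, 86.3397216796875) (150.37933349609375, 7.441649436950684) 49.570831298828125
yellow [300 199  37  42 176] [317.90909091 219.38068182] (508.9200439453125, 68.39673614501953) (10.715309143066406, 153.7079315185547) 49.857749938964844
cam in tool [ 82.95750484   0.25148401 -92.01634955] [[ 0.     0.953  0.304]
 [ 1.    -0.    -0.   ]
 [-0.     0.304 -0.953]] 358.3414774236467 322.5264333099869 199.9284314296355
[ 1.13799270e+00  3.42667532e-01  1.52490435e+00 -2.88403387e-05
  1.27543355e+00 -1.45994558e-01]
```

```bash
python3 -m creep '0.03 -0.024 0 0 0 -0.052 0;0.03 -0.024 0 0 0 -0.052 0;0.03 -0.024 0 0 0 -0.052 0;0.03 -0.024 0 0 0 -0.052 0;0.03 -0.024 0 0 0 -0.052 0;0.03 -0.024 0 0 0 -0.052 0;0.03 -0.024 0 0 0 -0.052 0;0.03 -0.024 0 0 0 -0.052 0' && python3 -m creep '0.03 -0.024 0 0 0 0 0;0.03 -0.024 0 0 0 0 0;0.03 -0.024 0 0 0 0 0;0.03 -0.024 0 0 0 0 0;0.03 -0.024 0 0 0 0 0;0.03 -0.024 0 0 0 0 0;0 0 0 0 0 0 0;0 0 0 0 0 0 0'
python3 - <<'E'
from h import *
w=viewer.camera_info("wrist"); o=readout.get_obs(); im=viewer.capture("wrist"); cv2.imwrite("pics/w1.png",im[...,::-1])
np.save("w1.npy",w,allow_pickle=True); print(o["tool_pos"],o["tcp_rot"],o["contact_force"])
for k,m in masks(im).items():
    b,s,c=big(m); p=cast(w,np.argwhere(b)[:,::-1],100)
    print(k,s,c,cv2.minAreaRect(p.astype(np.float32)))
E
```

```text
time: 0.77
tool_pos: [389.6, 310.0, 292.0]
tcp_rot: [-3.141, -0.0, 2.436]
contact_force: [-0.1, 0.2, -0.4]
grip_width: 42.9
finger_force: 0.0
time: 1.43
tool_pos: [569.3, 166.0, 291.0]
tcp_rot: [-3.14, -0.001, 2.436]
contact_force: [-0.9, 0.3, 0.5]
grip_width: 0.0
finger_force: 0.0
[569.34983665 165.99923834 291.03382789] [-3.14032380e+00 -1.27265604e-03  2.43555373e+00] [-0.92033745  0.31845119  0.46232969]
blue [ 555  155   85   80 2978] [605.81598388 196.67327065] ((726.429443359375, 342.1192626953125), (43.03774642944336, 75.64661407470703), 8.998589515686035)
yellow [  99  359  361   17 4607] [299.30931192 368.70761884] ((676.6560668945312, 18.166946411132812), (353.2900085449219, 19.16614532470703), 49.63401794433594)
```

View pics/w1.png

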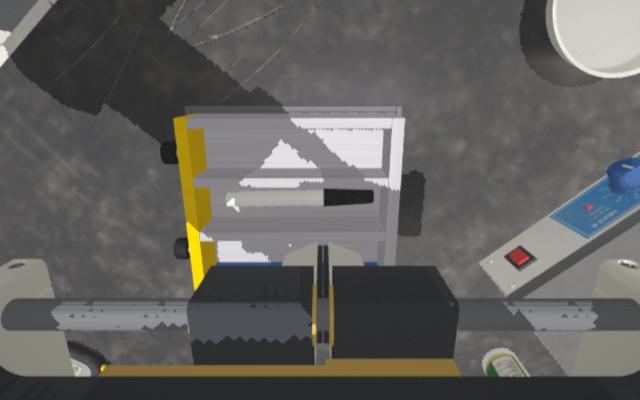

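The wrist view shows yellow plate at left (columns 175–210), pen in the middle bay; the blue wall hides behind the fingers at row 262. I'll shift past the blue wall and look again.

```bash
python3 -m creep '0.025 -0.021 0 0 0 0 0;0.025 -0.021 0 0 0 0 0;0.025 -0.021 0 0 0 0 0;0.01 -0.009 0 0 0 0 0;0 0 0 0 0 0 0;0 0 0 0 0 0 0'
python3 - <<'E'
from h import *
w=viewer.camera_info("wrist"); o=readout.get_obs(); im=viewer.capture("wrist"); cv2.imwrite("pics/w2.png",im[...,::-1])
np.save("w2.npy",w,allow_pickle=True); print(o["tool_pos"],o["tcp_rot"],o["contact_force"])
for k,m in masks(im).items():
    n,l,s,c=cv2.connectedComponentsWithStats(m)
    for i in range(1,n):
        if s[i,4]>100:
            p=cast(w,np.argwhere(l==i)[:,::-1],100); print(k,s[i],c[i].round(),cv2.minAreaRect(p.astype(np.float32)))
E
```

```text
time: 1.98
tool_pos: [652.7, 96.6, 291.8]
tcp_rot: [-3.141, -0.001, 2.439]
contact_force: [-0.0, 0.6, -0.2]
grip_width: 0.2
finger_force: 0.0
[652.71472704  96.63605034 291.81769153] [-3.14114492e+00 -1.42769386e-03  2.43941911e+00] [-0.01285269  0.60834924 -0.2101131 ]
blue [ 573   47   67   73 1712] [614.  95.] ((738.8385620117188, 317.5461730957031), (30.79198455810547, 61.19666290283203), 10.605900764465332)
blue [ 191  155  196   18 3358] [290. 164.] ((617.0143432617188, 90.9053955078125), (157.92478942871094, 13.915749549865723), 49.7916259765625)
yellow [ 158    0   47  172 4483] [181.  81.] ((524.0083618164062, 67.08695983886719), (22.62606430053711, 123.63099670410156), 49.60468292236328)
yellow [312 284   5  62 243] [314. 315.] ((738.7606811523438, 13.56178092956543), (3.787966728210449, 65.9391860961914), 49.47224044799805)
yellow [329 284   5  62 246] [331. 315.] ((748.9761962890625, 25.652055740356445), (3.7954485416412354, 65.93745422363281), 50.101356506347656)
yellow [541 331  41  34 548] [557. 347.] ((917.6060791015625, 169.19476318359375), (34.26340103149414, 38.072689056396484), 49.60478591918945)
yellow [ 100  359  360   17 4517] [302. 369.] ((761.4989013671875, -50.750244140625), (353.17510986328125, 19.215726852416992), 49.807533264160156)
```

View pics/w2.png

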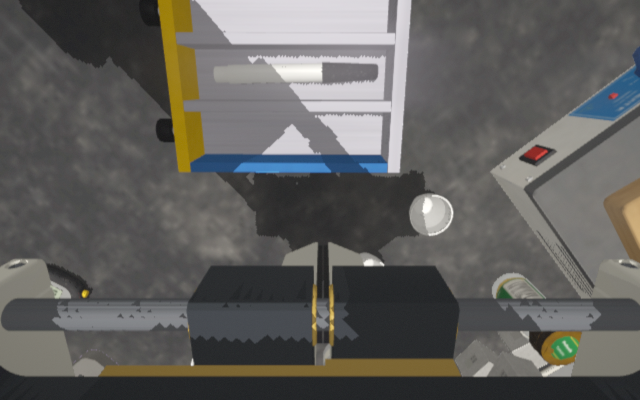

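The blue wall lies at rows 155–172 (columns 191–387), with its outer edge lowest. The yellow plate's outer edge runs from (161,0) to (178,172).

Run:
```python
from h import *
w=np.load("w2.npy",allow_pickle=True).item(); im=np.ascontiguousarray(cv2.imread("pics/w2.png")[...,::-1]); m=masks(im)
B=m["blue"][:,195:385]; bl=np.array([(u+195,np.max(np.nonzero(B[100:200,u]))+100.5) for u in range(B.shape[1])])
Y=m["yellow"]; yl=np.array([(np.min(np.nonzero(Y[v,100:300]))+99.5,v) for v in range(3,168)])
fit=lambda p:cv2.fitLine(p.astype(np.float32),cv2.DIST_HUBER,0,.01,.01).ravel()
b=fit(cast(w,bl,100)); y=fit(cast(w,yl,100)); print(b,y)
ang=np.degrees([np.arctan2(b[1],b[0]),np.arctan2(y[1],y[0])]); print(ang)
t=np.linalg.solve(np.c_[b[:2],-y[:2]],y[2:]-b[2:]); k=b[2:]+t[0]*b[:2]
th=np.radians(180+(ang[0]%180+(ang[1]%180-90))/2); X=np.array([np.cos(th),np.sin(th)]); Yv=np.array([-X[1],X[0]])
C=k-90*X-76*Yv; print("yaw",np.degrees(th),"C",C)
for n,(a,c) in dict(start=(-74,72),corner=(85,72),end=(85,-68)).items(): print(n,C+a*X+c*Yv)
pw=cast(w,[[398,172],[387,165]],100); print("far corner mould xy",(pw-C)@np.c_[X,Yv])
# box height: corner top px (495,170) wrist; look up same point seen from top cam on planes
print([ (z,cast(w,[[500,168]],z)) for z in (60,80,100,120)]); ct=viewer.camera_info("top"); print([cast(ct,[[267,128]],z) for z in (60,80,100,120)])
print(readout.get_obs()["joint_positions"])
```

```text
[  0.6455559   0.763713  639.99884   106.676476 ] [  0.7619964  -0.6475812 514.20416    60.587288 ]
[ 49.79263 -40.35948]
yaw 229.71657 C [564.9526  135.43715]
start [667.7243  145.33548]
corner [564.9198    24.041466]
end [458.12003 114.56113]
far corner mould xy [[-88.39496959  75.34773863]
 [-79.1513409   69.58173568]]
[(60, array([[749.94993665, 228.78387699]])), (80, array([[740.04533129, 223.93597832]])), (100, array([[730.14072593, 219.08807966]])), (120, array([[720.23612057, 214.24018099]]))]
[array([[770.60441322, 222.81531243]]), array([[767.21739461, 220.83210714]]), array([[763.830376  , 218.84890186]]), array([[760.4433574 , 216.86569657]])]
[ 3.14782558e-02  5.98742742e-01  1.10481638e+00  6.66856844e-04
  1.43920151e+00 -8.38026835e-01]
```

```bash
python3 -m creep '0.0075 0.024 0 0 0 0 0;0.0075 0.024 0 0 0 0 0;0 0 -0.03 0 0 0 0;0 0 -0.03 0 0 0 0;0 0 -0.03 0 0 0 0;0 0 -0.02 0 0 0 0;0 0 -0.007 0 0 0 0;0 0 0 0 0 0 0'; python3 -m creep '0 0 0 0 0 0 0;0 0 0 0 0 0 0;0 0 0 0 0 0 0'
python3 - <<'E'
from h import *
w=viewer.camera_info("wrist"); im=viewer.capture("wrist"); cv2.imwrite("pics/w3.png",im[...,::-1])
E
```

```text
time: 2.7
tool_pos: [666.7, 145.0, 173.7]
tcp_rot: [-3.139, -0.003, 2.441]
contact_force: [-1.2, 0.2, -0.2]
grip_width: 0.2
finger_force: 0.0
time: 2.95
tool_pos: [669.1, 143.9, 177.5]
tcp_rot: [3.139, 0.002, 2.439]
contact_force: [-0.5, -0.2, 0.8]
grip_width: 0.5
finger_force: 0.0
```

View pics/w3.png

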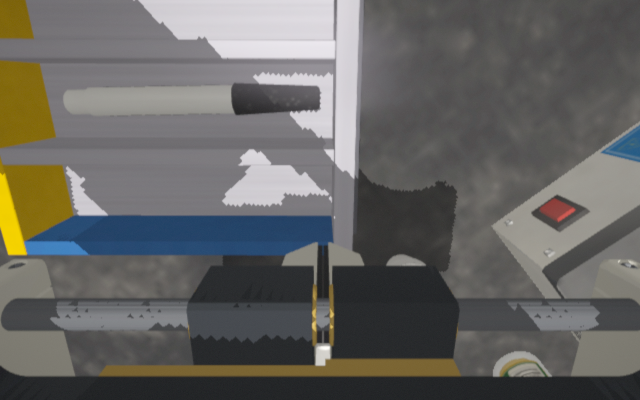

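Close view: fingertips at (322,243–264), blue outer edge at about row 255, free end at column ~335. I'll refit relative to the tool, since the pose reading is noisy.

```bash
cat > rel.py <<'E'
from h import *
P=[];rows=[]
for i in range(6):
    o=readout.get_obs(); w=viewer.camera_info("wrist"); im=viewer.capture("wrist"); P.append(o["tool_pos"]); rows.append([w["origin"],w["rotation"]])
print(np.round(P,1), np.round([r[0] for r in rows],1)); print(o["tcp_rot"],o["contact_force"])
m=masks(im)["blue"][:,60:280]
bl=np.array([(u+60,np.max(np.nonzero(m[150:270,u]))+150.5) for u in range(m.shape[1])])
# nominal down-pointing tool frame, camera fixed in tool
ci=dict(w); Rc=np.array([[0,.953,.304],[1,0,0],[0,.304,-.953]])
ci["origin"]=np.array([82.96,.25,-92.0]); ci["rotation"]=R.from_matrix(Rc).as_euler("xyz")
for z in (65.5,70,75,80):
    l=cv2.fitLine(cast(ci,bl,z).astype(np.float32),cv2.DIST_HUBER,0,.01,.01).ravel()
    print("tool z",z,"outer edge at tool x of axis:",l[2]-l[3]*l[0]/l[1],"angle",np.degrees(np.arctan2(l[0],l[1])))
E
python3 rel.py
```

```text
[[669.1 143.7 177.2]
 [668.9 143.6 176.8]
 [668.8 143.6 176.4]
 [668.7 143.5 176.1]
 [668.6 143.5 175.8]
 [668.6 143.5 175.6]] [[605.5 197.5 269. ]
 [605.4 197.4 268.7]
 [605.4 197.3 268.3]
 [605.3 197.3 268. ]
 [605.3 197.2 267.8]
 [605.3 197.2 267.6]]
[3.14116986e+00 3.01778006e-04 2.43865187e+00] [ 0.67256752  0.32848043 -0.40279215]
tool z 65.5 outer edge at tool x of axis: 3.8711698 angle -179.99998
tool z 70 outer edge at tool x of axis: 1.6114889 angle -179.99998
tool z 75 outer edge at tool x of axis: -0.8992675 angle -179.99998
tool z 80 outer edge at tool x of axis: -3.4100318 angle -2.5044778e-06
```

```bash
python3 -m creep '-0.0018 0.0018 -0.001 0 0 0 0;0 0 -0.001 0 0 0 0;0 0 -0.001 0 0 0 0;0 0 -0.001 0 0 0 0;0 0 -0.001 0 0 0 0;0 0 -0.001 0 0 0 0;0 0 0 0 0 0 0;0 0 0 0 0 0 0'; python3 -m creep '0 0 -0.001 0 0 0 0;0 0 -0.001 0 0 0 0;0 0 0 0 0 0 0;0 0 0 0 0 0 0;0 0 0 0 0 0 0'
```

```text
time: 3.97
tool_pos: [666.7, 145.3, 169.1]
tcp_rot: [-3.142, -0.0, 2.439]
contact_force: [0.2, -0.2, 0.4]
grip_width: 0.5
finger_force: 0.0
time: 4.38
tool_pos: [666.7, 145.4, 167.3]
tcp_rot: [3.141, 0.0, 2.439]
contact_force: [0.2, 0.4, 0.3]
grip_width: 0.5
finger_force: 0.0
```

```bash
for i in 1; do python3 -m creep '0 0 -0.0005 0 0 0 0;0 0 -0.0005 0 0 0 0;0 0 -0.0005 0 0 0 0;0 0 -0.0005 0 0 0 0;0 0 0 0 0 0 0;0 0 0 0 0 0 0'; python3 -m creep '0 0 -0.0005 0 0 0 0;0 0 -0.0005 0 0 0 0;0 0 0 0 0 0 0;0 0 0 0 0 0 0'; done
```

```text
time: 4.88
tool_pos: [666.7, 145.4, 165.6]
tcp_rot: [3.141, 0.0, 2.439]
contact_force: [-1.0, -0.1, 2.8]
grip_width: 0.6
finger_force: 1.4
time: 5.22
tool_pos: [666.7, 145.4, 164.4]
tcp_rot: [3.141, 0.0, 2.439]
contact_force: [-1.0, -0.6, 4.2]
grip_width: 0.7
finger_force: 2.0
```

```bash
python3 -m creep '0 0 -0.0005 0 0 0 0;0 0 -0.0005 0 0 0 0;0 0 -0.0005 0 0 0 0;0 0 -0.0005 0 0 0 0;0 0 0 0 0 0 0;0 0 0 0 0 0 0;0 0 0 0 0 0 0'; python3 -m creep '-0.002 -0.0024 0 0 0 0 0;-0.0025 -0.0029 0 0 0 0 0;-0.0025 -0.0029 0 0 0 0 0;-0.0025 -0.0029 0 0 0 0 0;-0.0025 -0.0029 0 0 0 0 0'
```

```text
time: 5.8
tool_pos: [666.7, 145.4, 162.6]
tcp_rot: [3.141, 0.0, 2.439]
contact_force: [-1.8, -1.2, 5.4]
grip_width: 0.4
finger_force: 2.9
time: 6.22
tool_pos: [656.0, 132.1, 163.2]
tcp_rot: [3.137, 0.003, 2.439]
contact_force: [3.4, 2.8, 5.1]
grip_width: 0.4
finger_force: 2.6
```

```bash
for k in 1 ; do python3 -m creep '-0.0025 -0.00295 0 0 0 0 0;-0.0025 -0.00295 0 0 0 0 0;-0.0025 -0.00295 0 0 0 0 0;-0.0025 -0.00295 0 0 0 0 0;-0.0025 -0.00295 0 0 0 0 0;-0.0025 -0.00295 0 0 0 0 0;-0.0025 -0.00295 0 0 0 0 0;-0.0025 -0.00295 0 0 0 0 0'; python3 -m creep '-0.0025 -0.00295 0 0 0 0 0;-0.0025 -0.00295 0 0 0 0 0;-0.0025 -0.00295 0 0 0 0 0;-0.0025 -0.00295 0 0 0 0 0'; done
python3 - <<'E'
from h import *
w=viewer.camera_info("wrist"); im=viewer.capture("wrist"); cv2.imwrite("pics/w4.png",im[...,::-1]); print(readout.get_obs()["tool_pos"])
E
```

```text
time: 6.88
tool_pos: [636.0, 108.4, 163.2]
tcp_rot: [3.137, 0.003, 2.439]
contact_force: [3.8, 2.6, 5.6]
grip_width: 0.3
finger_force: 2.6
time: 7.22
tool_pos: [626.1, 96.6, 163.2]
tcp_rot: [3.137, 0.003, 2.439]
contact_force: [3.6, 2.6, 5.3]
grip_width: 0.7
finger_force: 2.6
[625.65113971  96.09705577 163.16208303]
```

View pics/w4.png

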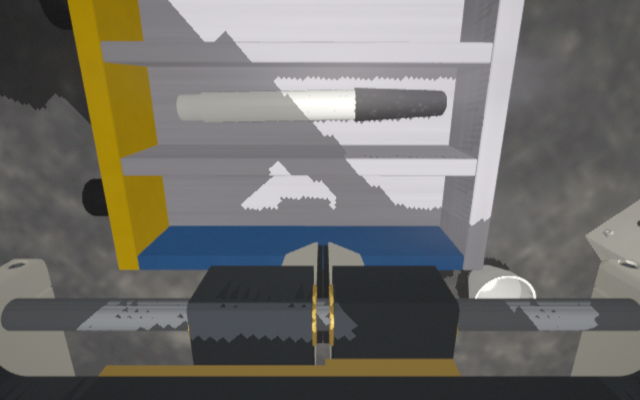

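Fingertips ride the blue strip (outer edge row ~269, tips near row 264, 2.6 mm inside it), about 95 mm before the yellow plate's centre line. Continue with a ~1 mm inward trim.

```bash
python3 -m creep '-0.0025 -0.0028 0 0 0 0 0;-0.0025 -0.0028 0 0 0 0 0;-0.0025 -0.0028 0 0 0 0 0;-0.0025 -0.0029 0 0 0 0 0;-0.0025 -0.0029 0 0 0 0 0;-0.0025 -0.0029 0 0 0 0 0;-0.0025 -0.0029 0 0 0 0 0;-0.0025 -0.0029 0 0 0 0 0'; python3 -m creep '-0.0025 -0.0029 0 0 0 0 0;-0.0025 -0.0029 0 0 0 0 0;-0.0025 -0.0029 0 0 0 0 0;-0.0025 -0.0029 0 0 0 0 0;-0.0025 -0.0029 0 0 0 0 0;-0.0025 -0.0029 0 0 0 0 0;-0.0025 -0.0029 0 0 0 0 0;-0.0025 -0.0029 0 0 0 0 0';  python3 -m creep '-0.0025 -0.0029 0 0 0 0 0;-0.0025 -0.0029 0 0 0 0 0;-0.0025 -0.0029 0 0 0 0 0;-0.0025 -0.0029 0 0 0 0 0;-0.0025 -0.0029 0 0 0 0 0;-0.0025 -0.0029 0 0 0 0 0;-0.0025 -0.0029 0 0 0 0 0'; python3 -m creep '-0.0025 -0.0029 0 0 0 0 0;-0.002 -0.0023 0 0 0 0 0;0 0 0 0 0 0 0;0 0 0 0 0 0 0'
python3 - <<'E'
from h import *
w=viewer.camera_info("wrist"); im=viewer.capture("wrist"); cv2.imwrite("pics/w5.png",im[...,::-1]); print(readout.get_obs()["tool_pos"])
E
```

```text
time: 7.93
tool_pos: [606.0, 73.6, 163.1]
tcp_rot: [3.138, 0.003, 2.439]
contact_force: [2.5, 2.9, 4.5]
grip_width: 0.8
finger_force: 2.6
time: 8.6
tool_pos: [586.0, 50.3, 163.1]
tcp_rot: [3.138, 0.003, 2.439]
contact_force: [3.1, 2.8, 4.3]
grip_width: 0.6
finger_force: 2.6
time: 9.18
tool_pos: [568.6, 30.0, 163.0]
tcp_rot: [3.138, 0.003, 2.439]
contact_force: [3.5, 3.7, 5.5]
grip_width: 0.1
finger_force: 2.7
time: 9.52
tool_pos: [563.7, 24.4, 162.9]
tcp_rot: [3.139, 0.002, 2.439]
contact_force: [1.4, 0.6, 4.9]
grip_width: 0.6
finger_force: 2.7
[563.73652163  24.40366686 162.9131392 ]
```

View pics/w5.png

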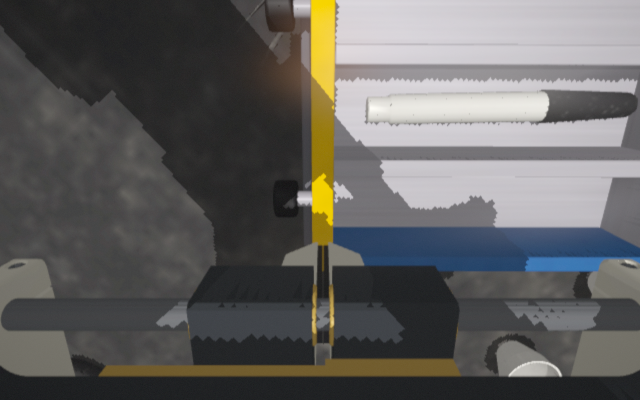

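At the corner: the yellow plate (columns 312–333) is centred on the tips at column 322. Now along the plate.

```bash
python3 -m creep '-0.002 0.0017 0 0 0 0 0;-0.003 0.00254 0 0 0 0 0;-0.003 0.00254 0 0 0 0 0;-0.003 0.00254 0 0 0 0 0;-0.003 0.00254 0 0 0 0 0;-0.003 0.00254 0 0 0 0 0;-0.003 0.00254 0 0 0 0 0;-0.003 0.00254 0 0 0 0 0'; python3 -m creep '-0.003 0.00254 0 0 0 0 0;-0.003 0.00254 0 0 0 0 0;-0.003 0.00254 0 0 0 0 0;-0.003 0.00254 0 0 0 0 0;-0.003 0.00254 0 0 0 0 0;-0.003 0.00254 0 0 0 0 0;-0.003 0.00254 0 0 0 0 0;-0.003 0.00254 0 0 0 0 0'
python3 - <<'E'
from h import *
im=viewer.capture("wrist"); m=masks(im)["yellow"]; 
for v in (190,215,235): print(v,np.nonzero(m[v,250:400])[0][[0,-1]]+250)
E
```

```text
time: 10.23
tool_pos: [541.4, 43.3, 163.1]
tcp_rot: [3.139, 0.005, 2.439]
contact_force: [3.5, -2.3, 5.2]
grip_width: 0.3
finger_force: 2.6
time: 10.9
tool_pos: [517.4, 63.7, 163.1]
tcp_rot: [3.139, 0.005, 2.439]
contact_force: [3.7, -2.1, 5.2]
grip_width: 0.4
finger_force: 2.6
190 [312 333]
215 [312 333]
235 [312 332]
```

```bash
python3 -m creep '-0.003 0.00254 0 0 0 0 0;-0.003 0.00254 0 0 0 0 0;-0.003 0.00254 0 0 0 0 0;-0.003 0.00254 0 0 0 0 0;-0.003 0.00254 0 0 0 0 0;-0.003 0.00254 0 0 0 0 0;-0.003 0.00254 0 0 0 0 0;-0.003 0.00254 0 0 0 0 0'; python3 -m creep '-0.003 0.00254 0 0 0 0 0;-0.003 0.00254 0 0 0 0 0;-0.003 0.00254 0 0 0 0 0;-0.003 0.00254 0 0 0 0 0;-0.003 0.00254 0 0 0 0 0;-0.003 0.00254 0 0 0 0 0;-0.003 0.00254 0 0 0 0 0;-0.003 0.00254 0 0 0 0 0'; python3 -m creep '-0.003 0.00254 0 0 0 0 0;-0.003 0.00254 0 0 0 0 0;-0.003 0.00254 0 0 0 0 0;-0.003 0.00254 0 0 0 0 0;0 0 0 0 0 0 0;0 0 0 0 0 0 0'
python3 - <<'E'
from h import *
im=viewer.capture("wrist"); cv2.imwrite("pics/w6.png",im[...,::-1]);o=readout.get_obs(); print(o["tool_pos"],o["contact_force"])
E
```

```text
time: 11.62
tool_pos: [493.4, 84.1, 163.1]
tcp_rot: [3.139, 0.004, 2.439]
contact_force: [3.1, -2.8, 5.4]
grip_width: 0.2
finger_force: 2.7
time: 12.28
tool_pos: [469.4, 104.5, 163.0]
tcp_rot: [3.139, 0.004, 2.439]
contact_force: [4.6, -2.2, 6.4]
grip_width: 0.6
finger_force: 2.7
time: 12.78
tool_pos: [456.9, 115.0, 162.9]
tcp_rot: [3.139, 0.003, 2.439]
contact_force: [1.8, -1.3, 6.2]
grip_width: 0.5
finger_force: 2.7
[456.92403138 115.04975426 162.88397536] [1.93908511 0.63724454 4.57946784]
```

View pics/w6.png

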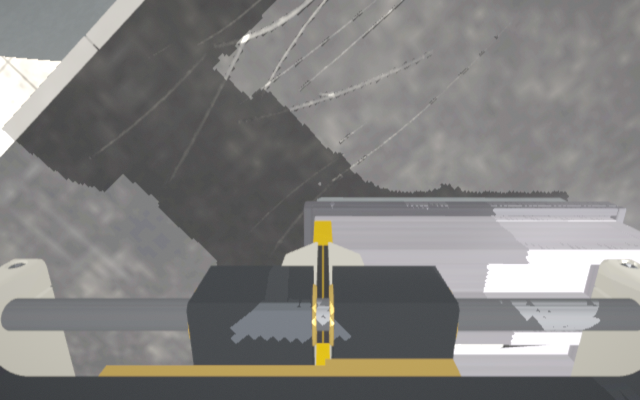

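The tips stand at the far end: the plate's end face is visible at column 322, rows 221–245, and its top end lies about 8 mm ahead, under the fingertips. Lift.

```bash
python3 -m creep '0 0 0.002 0 0 0 0;0 0 0.003 0 0 0 0;0 0 0.005 0 0 0 0;0 0 0.01 0 0 0 0;0 0 0.02 0 0 0 0;0 0 0.025 0 0 0 0;0 0 0.025 0 0 0 0;0 0 0.02 0 0 0 0'; python3 -m creep '0 0 0.01 0 0 0 0;0 0 0 0 0 0 0;0 0 0 0 0 0 0;0 0 0 0 0 0 0;0 0 0 0 0 0 0;0 0 0 0 0 0 0'
python3 - <<'E'
from h import *
im=viewer.capture("scene"); cv2.imwrite("pics/s1.png",cv2.resize(im[60:360,150:550,::-1],(800,600)))
E
```

```text
time: 13.5
tool_pos: [455.4, 115.0, 273.8]
tcp_rot: [-3.142, -0.0, 2.439]
contact_force: [0.6, 1.2, 0.1]
grip_width: 0.4
finger_force: 0.0
time: 14.0
tool_pos: [455.3, 114.9, 281.2]
tcp_rot: [-3.14, -0.002, 2.439]
contact_force: [-0.5, 1.1, -0.5]
grip_width: 0.7
finger_force: 0.0
```

View pics/s1.png

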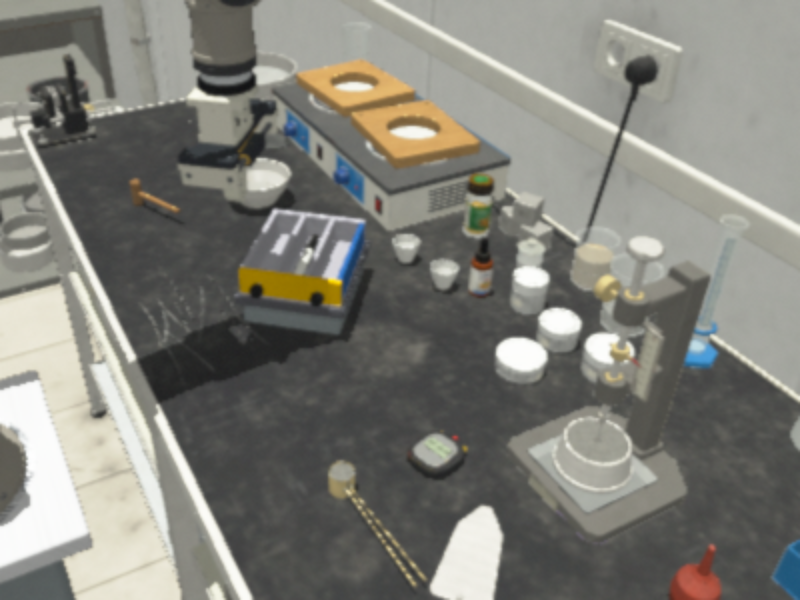

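The gripper is clear above the mould; the mould (around 300,260), pen, crucibles and bowl are in place.

```bash
python3 -c "
from plant import order; print(order.close_job())"
```

```text
the job is handed in; nothing more can be done
None
```

I felt along the whole blue edge to the corner, then the whole yellow edge to its other end, with a light touch (about 4–6 N, springs down roughly 3 mm). I then lifted the fingers clear and handed the job in at about 14 s; the last picture shows nothing else out of place.

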